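# Slide a spacer into the wide gap and hold a tile flush in its setting jig

## Robot

A 6-joint arm with a two-finger parallel gripper is mounted at the origin on the work surface; the furniture and walls round the work are solid. World frame = base frame: x ahead of the robot, y to its left, z up, the work surface at z = 0. Lengths are in m, angles in rad, forces in N, time in s.
With the tool pointing down it reaches from about 0.425 to 0.95 m from the base axis. Payload 3.5 kg.
Tool frame: the origin (TCP) lies at the very end of the fingers, on their centre line; the grasp point (between the pads) lies 19 mm behind it; z points along the fingers, y is the direction in which the jaws open and shut (so a half turn about z gives the same grasp; the last joint's range is limited). The gripper opens to 85 mm and grips with 20 to 120 N. Pads are 22 mm wide; open, the fingers measure 114 mm over their backs; the gripper's body (76 mm by 85 mm) begins 54 mm behind the grasp point. The pads swing forward as they close: fully open they stand 13 mm farther back than shut.
Start: joints at [-1.318, 0.286, 1.577, -0, 1.279, -0.15], TCP at [0.265, -0.621, 0.231] pointing down, gripper open.
Joint ranges: [-2.77, 2.77], [-0.9, 2.22], [0.21, 2.48], [-1.53, 4.67], [0.24, 2.81], [-2.84, 2.84]. Speed limits (rad/s): [2.79, 2.79, 3.14, 3.14, 3.14, 3.14].

## Interface

Orientations are given as a unit quaternion [x, y, z, w].
In Python, from plant import get_state, read_camera, get_calibration, ticket, search_frame, cut_out, pinpoint gives the robot as it stands.
- The arm moves only by the tool move_arm, never from a script. Its argument "plan" is a list that holds one entry, the list of rows, each a list of 7 numbers: the turn, a rotation vector about the tool's x, y, z in degrees, then the shift along the tool's x, y, z in m, then the finger opening in m, from 0 to 0.0854. In form: [[[ax, ay, az, x, y, z, hand], ...]]. A call has exactly 5 rows; each row is the pose to reach, as a shift and turn from the pose measured when the call began, along the tool's axes at that moment; what a row does not reach only later rows make up. A row lasts 1/8 s, in which the tool goes at most 62.5 mm and 10.7 degrees, less where a joint would pass 70% of its speed; a pose out of reach is approached as far as the arm can. A call with a gripper value outside its range is refused whole. The fingers move at their own pace and stop on an object; "force" is the grip in N (left out, the last holds). Time passes only in rows, so rows that repeat a pose let the fingers close, or fill a call up. It gives the time, the measured TCP pose, the force and the opening at its end, in the units of the state.
- get_state(): the state, without advancing time (a new reading comes with each control period).
- read_camera(name): name is "side" or "top" or "wrist"; returns the picture (384x512x3 uint8, red, green, blue); there is no depth.
- get_calibration(name): a dict with "mtx" (3x3 intrinsics, pixels), "extrinsics" (4x4, takes a point from camera to world coordinates); the wrist camera has in their place "hand_eye" (4x4, takes a point from camera to tool coordinates, whose origin is the TCP and whose axes are the flange's). Camera axes: x right, y up, looking along -z (the intrinsics and any distortion apply to the point x, -y, -z); pixel columns grow to the right and rows downward; lengths in m; the calibration is good to about 2 mm. A picture is of the moment at which its call begins: read the wrist's pose just before it. get_calibration takes no time and is no camera call.
- ticket.sign_off(): hands the job in, once; it reports no verdict.
Trained networks look in the newest picture that a camera, given by its name, has taken for a name from the list of things; names that differ only in an ending like _2 or _b are one class to them, and where a whole thing is asked for, a point or a joint stands for the part that bears it (a point fixed in the world has none). Each returns a list of dicts, best first, with "p" (0 to 1); they miss things now and then, are a little off and sometimes report something else, mostly with a low value. They report only what shows in the picture. A call takes as long as a camera call. They do not tell look-alikes from the thing itself.
- search_frame(camera, query): "centre" ([column, row] in pixels, amid what is visible of it).
- cut_out(camera, query): "pixels" (384x512 bool, what is visible of it) and "centre" ([column, row] in pixels, amid what is visible of it).
- pinpoint(camera, query): "centre" ([column, row] in pixels: a listed point, or the origin of a listed thing).
The state is a dict: "time": time; "qpos": joint angles; "dq": joint speeds; "joint_efforts": joint torques, N m; "eef_pos": TCP position; "tcp_rot": TCP orientation; "contact_force": force on the tool from outside, world axes, zero at the start; "wrist_torque": the same for the moment, N m; "opening": opening from 0.0 (shut) to 1.0 (fully open).
Only numpy, scipy, OpenCV 4.12 (cv2) and the standard library are available. Lean on these libraries where they do the work, as an engineer would, in place of code of your own. Each camera call takes 0.05 s, during which the arm holds its last target.

## Task

A tile lies loose in the setting jig between a broad rail and a slim rail, and only one of the gaps at its sides is wide enough for the T-shaped metal spacer. Pick up the spacer by its upright grip, set its foot down on the jig's board at the open near end of that gap, short of the tile, and slide it along the board all the way to the back fence; then push it sideways so that the tile is pressed flush along the broad rail opposite. Finish still gripping the spacer and pressing the tile firmly there, with the spacer upright and down on the board, and leave the wooden block, the wooden strip and the standing bolt where they are.

Things in the scene. Friction and masses are not known exactly. Their poses are not given: they have to be found in the camera images.
- jig: Setting jig fixed to the bench: plywood board 230 (x) x 214 (y) x 12 mm. Origin: centre of its underside; x runs along the side rails from the open near end to the dark back fence, y left, z up. Fence: near face at x = +97 mm. Fence and rails stand 16 mm above the board's top (z = 12 mm). The tile lies near the middle line, centre at about x = +43 mm, near edge at about x = -7 mm.
- broad_rail: Broad dark wooden rail, 212 (x) x 50 (y) x 16 mm high, fixed on the board along its left or right side (y = +80 or -80 mm in the jig's frame; varies), axes as the jig's. Origin: middle of its width, on the board's top. Inner face 55 mm from the jig's middle line; the gap to the tile is only about 5 mm. The tile must end flush along this face.
- slim_rail: Slim dark wooden rail, 212 (x) x 14 (y) x 16 mm high, on the side opposite to the broad rail (80 mm from the jig's middle line; inner face 73 mm from it). Origin and axes as for the broad rail. The gap between it and the tile is about 23 mm: the only one that takes the spacer.
- tile_mid (a point): Centre of the loose square tile, 100 x 100 x 14 mm thick, white glaze on a terracotta body, 0.28 kg, lying flat on the jig's board; x and y along its edges, z up.
- tile: The same tile; origin at the centre of its underside.
- spacer_mid (a point): Centre of the loose aluminium spacer, an upside-down T standing upright on the bench: foot 80 long (x) x 16 thick (y) x 20 mm high; grip 34 (x) x 16 (y) mm rising from the foot's middle, 20 to 65 mm above the underside. This point is 32.5 mm above the underside; z up. The same either way round. 0.09 kg.
- spacer: The same spacer; origin at the centre of its underside.
- wood_block: Bystander: loose wooden block, 50 x 60 x 45 mm, right of the jig; origin at the centre of its underside.
- wood_strip: Bystander: loose flat wooden strip with two holes, 42 x 180 x 22 mm, right of the jig and nearer the robot; origin at the centre of its underside.
- hex_bolt: Bystander: loose steel bolt, standing on its head, 21 x 18 x 54 mm high, left of the jig beyond the spacer; origin at the centre of its underside.
There are look-alikes about, which are no part of the job. Of the things that look like the tile, the middle-sized one is meant.

How it is judged:
On the way, in this order (a step that is already met when the one before it is completed fails the run):
1. the spacer's foot is down on the board at the open near end of the wide gap, short of the tile (x of spacer_mid in the frame of jig between -0.1 and -0.035 m and z of spacer_mid in the frame of jig below 0.05 m and y of spacer_mid in the frame of slim_rail between -0.045 and 0.045 m), for 0.1 s.
2. the spacer, still down on the board, is part-way along the wide gap (x of spacer_mid in the frame of jig between 0 and 0.035 m and z of spacer_mid in the frame of jig below 0.05 m and y of spacer_mid in the frame of slim_rail between -0.045 and 0.045 m).
3. the spacer has been slid up to the back fence in the wide gap (x of spacer_mid in the frame of jig above 0.05 m and z of spacer_mid in the frame of jig below 0.05 m and y of spacer_mid in the frame of slim_rail between -0.045 and 0.045 m), for 0.1 s.
At the end, for the whole second after the job is handed in: For the last second: spacer upright (0.15 rad), foot down on the board (5 mm), in the gap at the slim rail, within 8 mm of the back fence; tile flat, flush along the broad rail (2 mm, 0.02 rad); fingers grip the spacer (2 N), it presses the tile (2 N) on the broad rail (1 N) (x of spacer_mid in the frame of jig above 0.049 m and z of spacer_mid in the frame of jig below 0.05 m and y of spacer_mid in the frame of slim_rail between -0.045 and 0.045 m and angle between spacer_mid's own z axis and vertical below 0.15 rad and y of tile_mid in the frame of broad_rail between -0.077 and 0.077 m and angle between the y axis of tile_mid and the y axis of broad_rail, either way round below 0.02 rad and angle between tile_mid's own z axis and vertical below 0.03 rad and z of tile_mid in the frame of jig below 0.022 m and contact force between spacer and tile above 2 N and contact force between tile and broad_rail above 1 N and contact force between the fingers and spacer above 2 N); the arm keeps its last pose, push and grip.
It fails at once if the wooden block is moved by more than 20 mm (distance of wood_block from where it was at the start of the episode above 0.02 m).
It fails at once if the wooden strip is moved by more than 20 mm (distance of wood_strip from where it was at the start of the episode above 0.02 m).
It fails at once if the standing bolt is moved by more than 20 mm (distance of hex_bolt from where it was at the start of the episode above 0.02 m).
It also fails if it takes over 45 s, if anything falls off the work surface, if the arm or the gripper's body presses on something with over 40 N, if the wrist force passes 120 N, or if a joint passes its speed limit or range.

## Working session

There is one attempt and no reset: what is moved stays moved. The work goes in short steps, Python scripts to look and compute and a tool call to move; the robot and the scene stay as the last step left them, time stands still between calls to the robot, and variables do not carry over. Pictures are saved under pics/ and viewed, and the job is handed in when it is done.

Besides the shell and the picture viewer there is one more tool, called as name(argument=value, ...), one argument or row to a line, values as JSON. move_arm: Moves the arm, as the interface text tells. Its arguments: {"type":"object","properties":{"plan":{"type":"array","items":{"type":"array","items":{"type":"array","items":{"type":"number"}}}},"force":{"type":"number"}},"required":["plan"]}

```bash
ls; mkdir -p pics
python3 - <<'E'
from plant import *
import cv2,numpy as np
print(get_state())
for n in ("side","top","wrist"):
    im=read_camera(n); cv2.imwrite(f"pics/{n}0.png",cv2.resize(im[:,:,::-1],(768,576)))
    c=get_calibration(n); print(n,{k:np.round(v,4).tolist() if not isinstance(v,str) else v for k,v in c.items()})
E
```

```text
pics
{'time': 0.0, 'qpos': array([-1.31798374e+00,  2.87192854e-01,  1.57818949e+00,  1.84618345e-05,
        1.27864722e+00, -1.49983086e-01]), 'dq': array([ 5.74479167e-04, -1.16052848e-03,  5.36550063e-05,  4.66064234e-04,
        5.40900793e-04,  5.54286279e-04]), 'joint_efforts': array([-8.97251139e-04, -4.05979729e+01, -2.92626840e+01, -1.70042240e-04,
        5.75581755e-03,  1.23401125e-05]), 'eef_pos': array([ 0.26446591, -0.6203015 ,  0.22992232]), 'tcp_rot': array([ 9.79787720e-01,  2.00036347e-01, -5.37942106e-05, -1.21730094e-03]), 'contact_force': array([1.10754994, 0.10929488, 0.45591144]), 'wrist_torque': array([-0.01328121,  0.00855804, -0.01615963]), 'opening': 1.0037135553778609}
side {'mtx': [[468.9647, 0.0, 258.7913], [0.0, 468.9647, 195.59], [0.0, 0.0, 1.0]], 'extrinsics': [[0.998, -0.0474, 0.041, 0.5302], [0.0578, 0.4437, -0.8943, -1.0531], [0.0242, 0.8949, 0.4455, 0.5886], [0.0, 0.0, 0.0, 1.0]]}
top {'mtx': [[391.0118, 0.0, 257.4696], [0.0, 391.0118, 193.3638], [0.0, 0.0, 1.0]], 'extrinsics': [[0.0009, 0.9981, -0.061, 0.4343], [-0.9998, 0.0019, 0.0174, 0.0196], [0.0175, 0.061, 0.998, 1.1502], [0.0, 0.0, 0.0, 1.0]]}
wrist {'mtx': [[304.1506, 0.0, 254.6384], [0.0, 304.1506, 189.1343], [0.0, 0.0, 1.0]], 'hand_eye': [[-0.0009, 0.9559, 0.2936, 0.0755], [1.0, 0.001, -0.0002, 0.0006], [-0.0005, 0.2936, -0.9559, -0.1423], [0.0, 0.0, 0.0, 1.0]]}
```

View pics/top0.png

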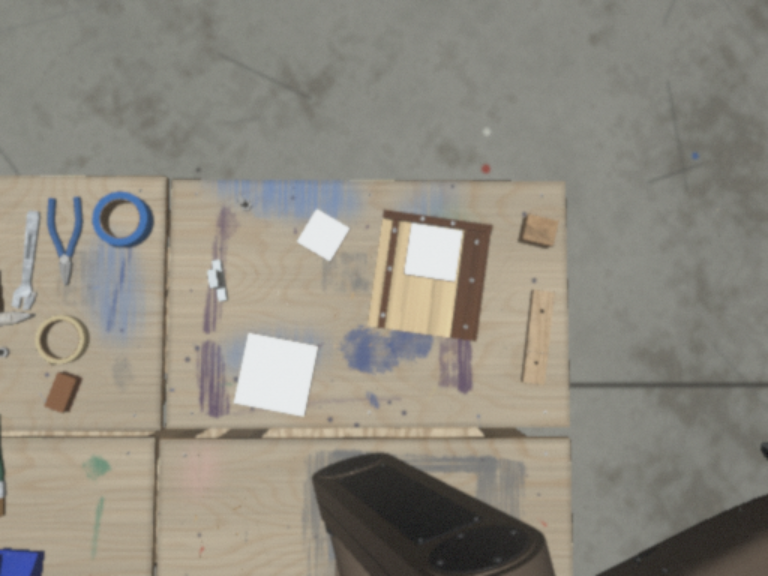

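View pics/side0.png

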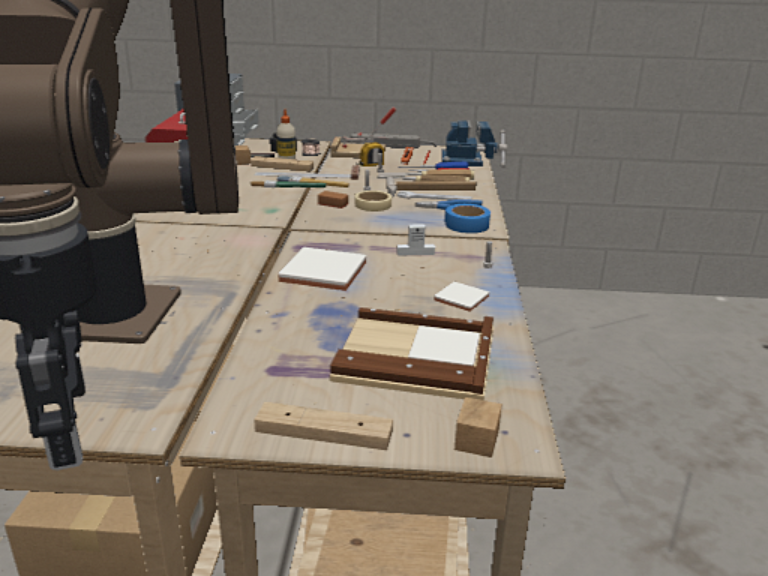

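View pics/wrist0.png

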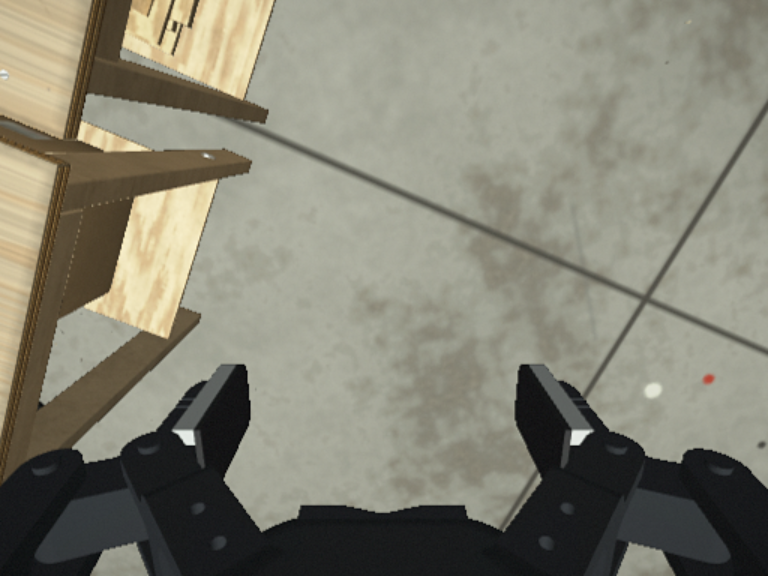

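The top view (768x576) shows three white squares: (277,374) large, (323,234) small and (434,252) middle-sized. The middle-sized one lies in the jig, so it is the tile. The broad rail is on the right (~(475,282)) and the wide gap is on the left beside the slim rail. The spacer is at (216,281) and the bolt at (243,204).

```bash
cat > h.py <<'E'
from plant import *
import cv2,numpy as np
from scipy.spatial.transform import Rotation as R
def cam(n,st=None):
    c=get_calibration(n)
    if n=="wrist":
        T=np.eye(4);T[:3,:3]=R.from_quat(st["tcp_rot"]).as_matrix();T[:3,3]=st["eef_pos"]
        return c["mtx"],T@c["hand_eye"],c.get("dist")
    return c["mtx"],c["extrinsics"],None
def ray(n,uv,z,st=None):
    K,E,_=cam(n,st)
    uv=np.atleast_2d(uv).astype(float)
    d=np.c_[(uv[:,0]-K[0,2])/K[0,0],-(uv[:,1]-K[1,2])/K[1,1],-np.ones(len(uv))]@E[:3,:3].T
    o=E[:3,3]; return o+d*((z-o[2])/d[:,2])[:,None]
def proj(n,P,st=None):
    K,E,_=cam(n,st);P=np.atleast_2d(P)
    p=(P-E[:3,3])@E[:3,:3]
    return np.c_[K[0,0]*p[:,0]/-p[:,2]+K[0,2],K[1,1]*p[:,1]/p[:,2]+K[1,2]]
E
python3 - <<'E'
from h import *
for n in ("top","side"):
    im=read_camera(n)
    for q,z in (("spacer_mid",.0325),("spacer",0),("tile_mid",.019),("jig",0.0),("broad_rail",.012),("slim_rail",.012),("hex_bolt",0),("wood_block",0),("wood_strip",0)):
        for r in pinpoint(n,q)[:3]:
            print(n,q,round(r["p"],2),np.round(r["centre"],1),np.round(ray(n,r["centre"],z)[0],4))
    if n=="top":
        cv2.imwrite("pics/t1.png",cv2.resize(im[125:235,130:340,::-1],None,fx=3.8,fy=3.8,interpolation=cv2.INTER_CUBIC))
    else:
        cv2.imwrite("pics/s1.png",cv2.resize(im[140:270,200:350,::-1],None,fx=4.5,fy=4.5,interpolation=cv2.INTER_CUBIC))
E
```

```text
top spacer_mid 0.64 [143.7 186.6] [0.5214 0.3248 0.0325]
top spacer_mid 0.24 [164.7 134.8] [0.6711 0.2674 0.0325]
top spacer 0.6 [147.6 185. ] [0.5287 0.3223 0.    ]
top tile_mid 0.88 [287.6 164.8] [ 0.5871 -0.0879  0.019 ]
top tile_mid 0.76 [186.2 249. ] [0.3434 0.204  0.019 ]
top tile_mid 0.72 [214.4 157.1] [0.609  0.1253 0.019 ]
top broad_rail 0.94 [314.2 185.9] [ 0.5262 -0.1663  0.012 ]
top broad_rail 0.18 [290.  168.9] [ 0.576  -0.0956  0.012 ]
top slim_rail 0.86 [257.7 179.7] [ 0.544  -0.0008  0.012 ]
top hex_bolt 0.55 [165.4 135.3] [0.6765 0.2725 0.    ]
top wood_block 0.93 [354.  157.4] [ 0.6125 -0.2878  0.    ]
top wood_strip 0.94 [359.7 225.3] [ 0.411  -0.3018  0.    ]
side spacer_mid 0.8 [277.  159.7] [0.5215 0.3228 0.0325]
side spacer 0.54 [275.4 165.5] [0.5169 0.3526 0.    ]
side tile_mid 0.91 [296.1 230.9] [ 0.5769 -0.0883  0.019 ]
side tile_mid 0.78 [307.5 195.6] [0.6107 0.1044 0.019 ]
side tile_mid 0.56 [212.5 175. ] [0.3328 0.2127 0.019 ]
side jig 0.62 [278.4 237.3] [ 0.5357 -0.0904  0.    ]
side jig 0.17 [216.  288.6] [ 0.4147 -0.299   0.    ]
side broad_rail 0.83 [276.3 249.2] [ 0.5319 -0.1615  0.012 ]
side hex_bolt 0.52 [328.8 177.1] [0.6838 0.2792 0.    ]
side wood_block 0.75 [318.9 296.8] [ 0.6201 -0.3067  0.    ]
side wood_block 0.73 [282.5 217.6] [0.5443 0.0077 0.    ]
side wood_strip 0.77 [215.3 284.8] [ 0.4115 -0.2868  0.    ]
```

View pics/t1.png

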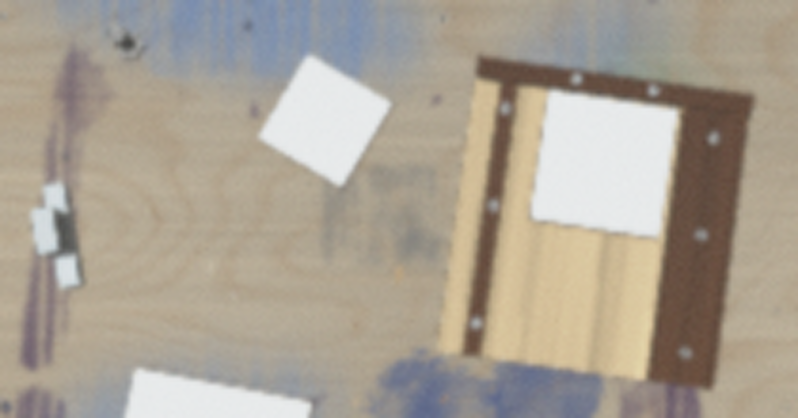

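View pics/s1.png

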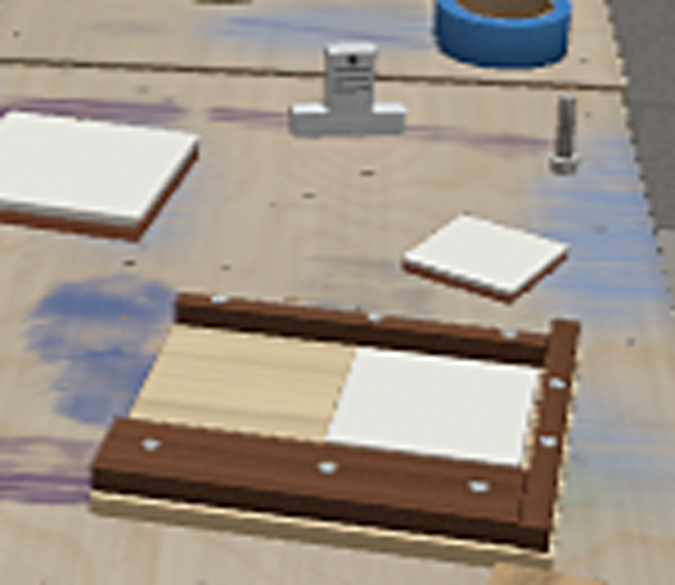

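Run:
```python
from h import *
def c(p): return np.array(p,float)/3.8+[130-.37,125-.37]
Q={"fence_FL":((479,57),.028),"FR":((753,96),.028),"NR":((712,388),.028),"broadinnerN":((650,380),.028),"slimNL":((464,355),.028),"slimNR":((481,357),.028),"boardNL":((440,352),.012),
"tFL":((549,91),.026),"tFR":((680,108),.026),"tNR":((660,236),.026),"tNL":((533,220),.026),
"spgrip":((44,230),.065),"sfootF":((53,183),.02),"sfootN":((69,288),.02),"slimfarL":((501,84),.028),"slimfarR":((516,86),.028),"broadinnerF":((681,108),.028)}
P={}
for k,(p,z) in Q.items():
    P[k]=ray("top",c(p),z)[0]; print(k,np.round(P[k],4))
def yaw(a,b): d=P[b]-P[a]; return np.degrees(np.arctan2(d[1],d[0])),np.linalg.norm(d)
for a,b in (("NR","FR"),("broadinnerN","broadinnerF"),("slimNL","slimfarL"),("tNR","tFR"),("tNL","tFL"),("tFR","tFL"),("FR","fence_FL"),("sfootN","sfootF")): print(a,b,yaw(a,b))
# side spacer foot pts
def s(p): return np.array(p,float)/4.5+[200-.4,140-.4]
for nme,p,z in (("footNearTopL",(290,118),.02),("footR",(405,112),.02),("botL",(290,135),0),("botR",(403,131),0),("gripTL",(328,50),.065),("gripTR",(377,48),.065)): print(nme,np.round(ray("side",s(p),z)[0],4))
```

```text
fence_FL [0.6591 0.0054 0.028 ]
FR [ 0.6299 -0.2041  0.028 ]
NR [ 0.4074 -0.1708  0.028 ]
broadinnerN [ 0.4134 -0.1239  0.028 ]
slimNL [0.4321 0.0164 0.028 ]
slimNR [0.4306 0.0036 0.028 ]
boardNL [0.4344 0.0347 0.012 ]
tFL [ 0.6335 -0.0482  0.026 ]
tFR [ 0.6208 -0.1484  0.026 ]
tNR [ 0.5226 -0.1325  0.026 ]
tNL [ 0.5345 -0.0358  0.026 ]
spgrip [0.5229 0.3229 0.065 ]
sfootF [0.5624 0.3293 0.02  ]
sfootN [0.4825 0.3157 0.02  ]
slimfarL [ 0.6384 -0.0114  0.028 ]
slimfarR [ 0.6369 -0.0229  0.028 ]
broadinnerF [ 0.6204 -0.1489  0.028 ]
NR FR (np.float64(-8.514742284241763), np.float64(0.22496256612928264))
broadinnerN broadinnerF (np.float64(-6.867227157588479), np.float64(0.20852718721745633))
slimNL slimfarL (np.float64(-7.688879354453561), np.float64(0.20812656592208828))
tNR tFR (np.float64(-9.223369527529764), np.float64(0.09949364737696977))
tNL tFL (np.float64(-7.108616847909894), np.float64(0.09971600606896912))
tFR tFL (np.float64(82.76900577756327), np.float64(0.10105235374897696))
FR fence_FL (np.float64(82.06379226266368), np.float64(0.2115273675497777))
sfootN sfootF (np.float64(9.620243499993334), np.float64(0.08106116723083907))
footNearTopL [0.4821 0.2981 0.02  ]
footR [0.5618 0.3182 0.02  ]
botL [0.4819 0.3149 0.    ]
botR [0.5615 0.3312 0.    ]
gripTL [0.5063 0.315  0.065 ]
gripTR [0.54   0.3229 0.065 ]
```

```bash
cat >> h.py <<'E'
def rel(goals,st=None):
    """goals: list of (x,y,z,yaw_deg) world -> tool-frame turn & shift from measured pose"""
    st=st or get_state(); M=R.from_quat(st["tcp_rot"])
    print("t",round(st["time"],2),"pos",np.round(st["eef_pos"],4),"yaw",round(np.degrees(np.arctan2(M.as_matrix()[1,0],M.as_matrix()[0,0])),2),"F",np.round(st["contact_force"],1),"op",round(st["opening"],3))
    for x,y,z,a in goals:
        G=R.from_euler("z",a,degrees=True)*R.from_euler("x",180,degrees=True)
        print(np.round((M.inv()*G).as_rotvec(degrees=True),2),np.round(M.inv().apply(np.array([x,y,z])-st["eef_pos"]),4))
E
python3 -c "
from h import *
rel([(.45,-.40,.27,10),(.49,-.1,.27,0)])"
```

```text
t 1.15 pos [ 0.2646 -0.6209  0.2313] yaw 23.08 F [-0.3 -0.5  0.1] op 1.004
[ 0.    0.   13.08] [ 0.2571 -0.1306 -0.0387]
[ 0.    0.   23.08] [ 0.4115 -0.3909 -0.0387]
```

move_arm(
  plan=[
    [[0,0,3,0.052,-0.026,-0.008,0.0854],[0,0,6,0.104,-0.052,-0.016,0.0854],[0,0,9,0.156,-0.078,-0.024,0.0854],[0,0,12,0.205,-0.105,-0.032,0.0854],[0,0,13,0.257,-0.131,-0.039,0.0854]],
  ],
)

```text
time: 1.78
eef_pos: [0.4506, -0.3983, 0.2709]
tcp_rot: [0.996, 0.087, 0.0, 0.0]
contact_force: [1.5, 0.1, 0.9]
opening: 0.996
```

```bash
python3 -c "
from h import *
rel([(.46,-.1,.27,-3)])"
```

```text
t 1.77 pos [ 0.4506 -0.3983  0.2709] yaw 10.01 F [1.5 0.1 0.9] op 0.996
[ 0.04 -0.03 13.01] [ 0.0611 -0.2921  0.0008]
```

move_arm(
  plan=[
    [[0,0,3,0.012,-0.058,0,0.0854],[0,0,6,0.024,-0.116,0,0.0854],[0,0,9,0.036,-0.174,0,0.0854],[0,0,12,0.048,-0.233,0,0.0854],[0,0,13,0.061,-0.292,0,0.0854]],
  ],
)

```text
time: 2.4
eef_pos: [0.4597, -0.0983, 0.2711]
tcp_rot: [1.0, -0.027, 0.001, 0.0]
contact_force: [1.6, 0.8, 0.2]
opening: 1.001
```

Run:
```python
from h import *
st=get_state(); im=read_camera("wrist"); print(st["eef_pos"])
cv2.imwrite("pics/w2.png",cv2.resize(im[:,:,::-1],(768,576),interpolation=cv2.INTER_CUBIC))
np.savez("w2.npz",im=im,tcp=st["tcp_rot"],pos=st["eef_pos"])
rel([(.49,.19,.27,10)])
```

```text
[ 0.4597036  -0.09828544  0.27108174]
t 2.45 pos [ 0.4594 -0.0921  0.271 ] yaw -2.76 F [-1.2  4.8  0.5] op 1.003
[ -0.26  -0.1  -12.76] [ 0.0169 -0.2832  0.0023]
```

View pics/w2.png

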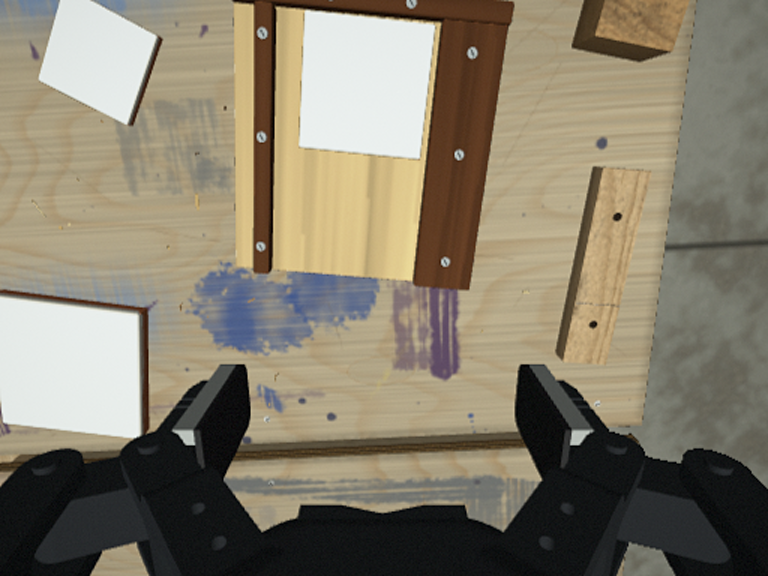

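The wrist view shows the jig clearly: slim rail at columns 254–273, wide gap at 273–300, tile at 300–435 and broad rail at 415–512. Next I fit the jig pose from its corners.

```bash
cat > fit.py <<'E'
from h import *
from scipy.optimize import least_squares
def fitjig(obs,cams):
    # obs: list (camname, st, uv, jigxyz)
    def res(p):
        M=R.from_euler("z",p[2]).as_matrix(); r=[]
        for n,st,uv,X in obs: r.append(proj(n,M@np.array(X)+[p[0],p[1],0],st)[0]-uv)
        return np.ravel(r)
    s=least_squares(res,[.54,-.09,-.13],loss="soft_l1"); return s.x,res(s.x).reshape(-1,2)
E
python3 - <<'E'
from fit import *
d=np.load("w2.npz"); st={"tcp_rot":d["tcp"],"eef_pos":d["pos"]}
W=lambda u,v:np.array([u,v])/1.5-.17
pts=[((254,271),(-.115,.087,.028)),((271,272),(-.115,.073,.028)),((414,283),(-.115,-.055,.028)),((469,290),(-.115,-.105,.028)),((513,22),(.097,-.105,.028)),((275,5),(.097,.073,.028)),((441,19),(.097,-.055,.028))]
ow=[("wrist",st,W(*a),b) for a,b in pts]
c=lambda p:np.array(p,float)/3.8+[130-.37,125-.37]
tp=[((479,57),(.115,.105,.028)),((753,96),(.115,-.105,.028)),((712,388),(-.115,-.105,.028)),((650,380),(-.115,-.055,.028)),((464,355),(-.115,.087,.028)),((481,357),(-.115,.073,.028)),((440,352),(-.115,.107,.012)),((516,86),(.097,.073,.028)),((681,106),(.097,-.055,.028))]
ot=[("top",None,c(a),b) for a,b in tp]
for o in (ow,ot,ow+ot):
    x,r=fitjig(o,0); print(np.round(x[:2],4),np.degrees(x[2]).round(2)); print(np.round(r,1).tolist())
    jx=x
T=[ (302,10),(435,22),(419,159),(299,147)]
for t in T:
    P=ray("wrist",W(*t),.026,st)[0]; q=R.from_euler("z",-jx[2]).apply(P-[jx[0],jx[1],0]); print(np.round(q,4))
E
```

```text
[ 0.5363 -0.0872] -8.2
[[-0.3, 0.5], [-1.0, 0.8], [0.5, 1.6], [1.1, 0.1], [-1.0, 0.6], [-0.4, -4.1], [3.1, -1.9]]
[ 0.5335 -0.0838] -7.46
[[0.0, -0.7], [-0.4, -1.4], [0.8, 0.6], [-0.2, 0.4], [-0.3, 0.5], [0.0, 0.6], [-0.9, 0.3], [0.4, -0.8], [0.7, -0.2]]
[ 0.535  -0.0857] -7.65
[[-0.5, 2.2], [-1.1, 2.4], [0.2, 2.3], [0.9, 0.5], [-3.0, 0.9], [-2.5, -2.0], [1.0, -1.1], [0.8, -1.3], [0.3, -1.7], [1.3, 0.1], [0.3, -0.1], [0.2, -0.2], [0.6, -0.0], [-0.3, -0.3], [1.2, -1.3], [1.4, -0.6]]
[0.094  0.0505 0.026 ]
[ 0.094  -0.0499  0.026 ]
[-0.0064 -0.0481  0.026 ]
[-0.0047  0.0501  0.026 ]
```

move_arm(
  plan=[
    [[0,0,-3,0.003,-0.057,0,0.0854],[0,0,-6,0.006,-0.114,0,0.0854],[0,0,-9,0.01,-0.17,0,0.0854],[0,0,-12.8,0.017,-0.227,0.002,0.0854],[0,0,-12.8,0.017,-0.283,0.002,0.0854]],
  ],
)

```text
time: 3.08
eef_pos: [0.4903, 0.1915, 0.2705]
tcp_rot: [0.996, 0.088, 0.001, -0.002]
contact_force: [0.7, -0.1, -0.3]
opening: 1.001
```

```bash
python3 -c "
from h import *
rel([(.47,.318,.22,10)])"
```

```text
t 3.08 pos [0.4903 0.1915 0.2705] yaw 10.07 F [ 0.7 -0.1 -0.3] op 1.001
[-0.24 -0.17  0.07] [ 0.002  -0.1279  0.0511]
```

move_arm(
  plan=[
    [[0,0,0,0.002,-0.055,0.02,0.0854],[0,0,0,0.002,-0.11,0.04,0.0854],[0,0,0,0.002,-0.128,0.05,0.0854],[0,0,0,0.002,-0.128,0.051,0.0854],[0,0,0,0.002,-0.128,0.051,0.0854]],
  ],
)

```text
time: 3.7
eef_pos: [0.4709, 0.317, 0.2207]
tcp_rot: [0.996, 0.087, 0.002, -0.002]
contact_force: [0.3, 0.9, 0.4]
opening: 1.0
```

Run:
```python
from h import *
st=get_state(); im=read_camera("wrist"); print(st["eef_pos"],np.abs(st["dq"]).max())
for q,z in (("spacer_mid",.0325),("spacer",0)):
    for r in pinpoint("wrist",q): print(q,round(r["p"],2),np.round(np.array(r["centre"]),1),np.round(ray("wrist",r["centre"],z,st)[0],4))
cv2.imwrite("pics/w3.png",cv2.resize(im[:,:,::-1],(768,576),interpolation=cv2.INTER_CUBIC))
np.savez("w3.npz",im=im,tcp=st["tcp_rot"],pos=st["eef_pos"])
```

```text
[0.47086017 0.31695977 0.22072017] 0.010904523290870742
spacer_mid 0.74 [259.8 116.2] [0.5266 0.3213 0.0325]
spacer 0.83 [259.7 121.6] [0.5187 0.3196 0.    ]
```

View pics/w3.png

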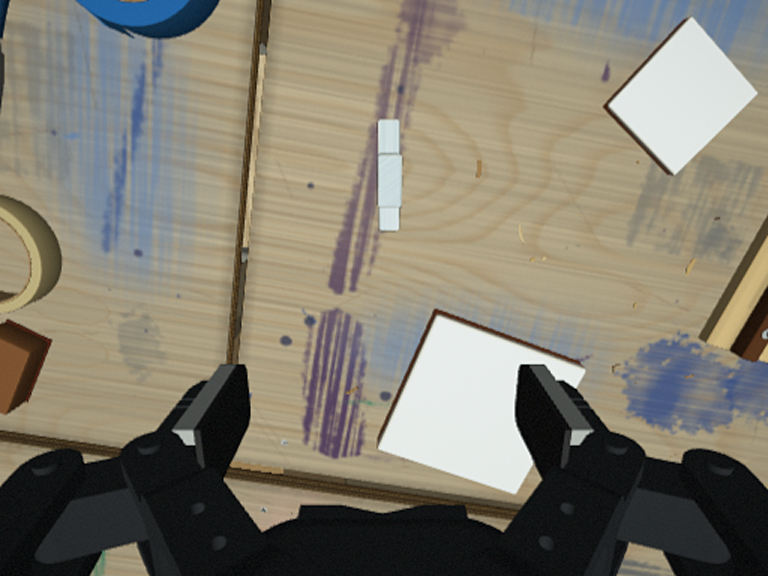

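The spacer is upright at about (390,175) in the 768-wide view, and almost aligned with the tool. The big white tile lies below it, at (480,400).

Run:
```python
from h import *
d=np.load("w3.npz"); st={"tcp_rot":d["tcp"],"eef_pos":d["pos"]}
W=lambda u,v:np.array([u,v])/1.5-.17
a=[ray("wrist",W(*p),.02,st)[0] for p in ((378.5,121),(398.5,120.5),(379.5,230),(399.5,230))]
print(np.round(a,4)); f=(a[0]+a[1])/2;n=(a[2]+a[3])/2;print("mid",(f+n)/2,"yaw",np.degrees(np.arctan2(*(f-n)[1::-1])),np.linalg.norm(f-n))
g=[ray("wrist",W(*p),.065,st)[0] for p in ((377.5,154),(402,154),(377.5,207),(401,208))];print(np.round(g,4),np.mean(g,0))
im=d["im"][60:170,220:300,::-1]; cv2.imwrite("pics/w3c.png",cv2.resize(im,None,fx=5,fy=5,interpolation=cv2.INTER_CUBIC))
```

```text
[[0.5609 0.3356 0.02  ]
 [0.5637 0.3217 0.02  ]
 [0.4842 0.3216 0.02  ]
 [0.4868 0.3066 0.02  ]]
mid [0.52389156 0.32139014 0.02      ] yaw 10.733258187515775 0.07817990209488174
[[0.5394 0.332  0.065 ]
 [0.5421 0.3169 0.065 ]
 [0.5068 0.3264 0.065 ]
 [0.5088 0.3113 0.065 ]] [0.52426131 0.32164843 0.065     ]
```

View pics/w3c.png

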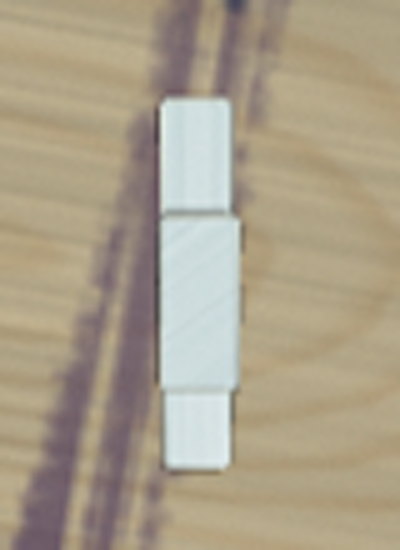

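```bash
python3 -c "
from h import *
rel([(.524,.3215,.11,10.7),(.524,.3215,.027,10.7)])"
```

```text
t 3.85 pos [0.471  0.317  0.2211] yaw 9.95 F [0.4 0.4 0.1] op 1.002
[-0.25 -0.27 -0.75] [0.0524 0.0052 0.1114]
[-0.25 -0.27 -0.75] [0.052  0.0055 0.1944]
```

move_arm(
  plan=[
    [[-0.2,-0.2,-0.7,0.035,0.004,0.04,0.0854],[-0.25,-0.25,-0.75,0.052,0.005,0.085,0.0854],[-0.25,-0.25,-0.75,0.052,0.005,0.115,0.0854],[-0.25,-0.25,-0.75,0.052,0.0055,0.115,0.0854],[-0.25,-0.25,-0.75,0.052,0.0055,0.115,0.0854]],
  ],
)

```text
time: 4.47
eef_pos: [0.5248, 0.321, 0.1082]
tcp_rot: [0.996, 0.093, 0.002, -0.0]
contact_force: [1.3, -0.1, -0.3]
opening: 1.003
```

Run:
```python
from h import *
rel([(.524,.3215,.027,10.7)])
st=get_state(); im=read_camera("wrist")
cv2.imwrite("pics/w4.png",cv2.resize(im[:,:,::-1],(768,576),interpolation=cv2.INTER_CUBIC))
for q,z in (("spacer_mid",.0325),("spacer",0)):
    for r in pinpoint("wrist",q): print(q,round(r["p"],2),np.round(np.array(r["centre"]),1),np.round(ray("wrist",r["centre"],z,st)[0],4))
```

```text
t 4.47 pos [0.5248 0.321  0.1082] yaw 10.66 F [ 1.3 -0.1 -0.3] op 1.003
[-0.02 -0.18 -0.04] [-0.001  -0.0006  0.0812]
spacer_mid 0.7 [253.4 201.7] [0.5237 0.3212 0.0325]
spacer 0.68 [253.2 190.7] [0.5223 0.3213 0.    ]
```

View pics/w4.png

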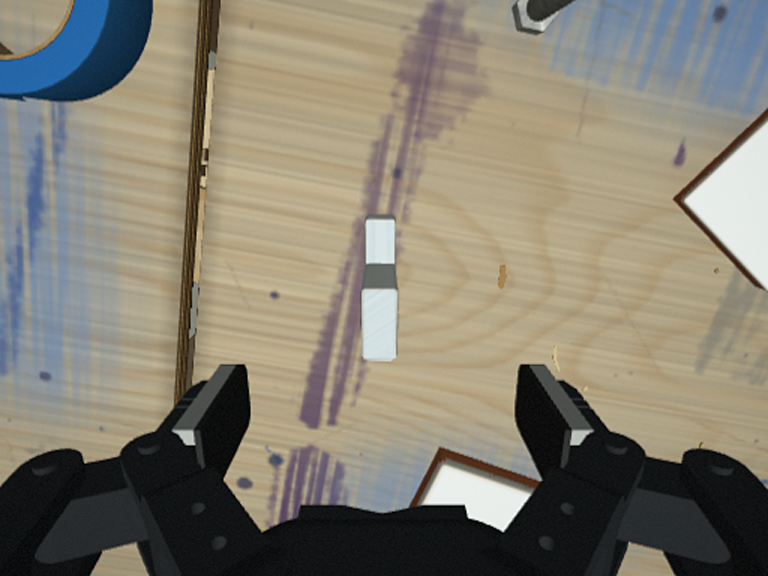

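The spacer's grip is centred between the jaws (380 against 382). The way down is clear.

move_arm(
  plan=[
    [[0,-0.2,0,-0.001,-0.0005,0.035,0.0854],[0,-0.2,0,-0.001,-0.0005,0.07,0.0854],[0,-0.2,0,-0.001,-0.0005,0.081,0.0854],[0,-0.2,0,-0.001,-0.0005,0.081,0.07],[0,-0.2,0,-0.001,-0.0005,0.081,0.05]],
  ],
  force=80,
)

```text
time: 5.25
eef_pos: [0.5255, 0.3226, 0.0299]
tcp_rot: [0.996, 0.093, 0.002, -0.001]
contact_force: [-0.4, 0.3, -0.2]
opening: 0.623
```

move_arm(
  plan=[
    [[0,0,0,0,0,0,0.03],[0,0,0,0,0,0,0.01],[0,0,0,0,0,0,0.005],[0,0,0,0,0,0,0.005],[0,0,0,0,0,0,0.005]],
  ],
  force=80,
)

```text
time: 5.88
eef_pos: [0.5267, 0.323, 0.0314]
tcp_rot: [0.996, 0.093, 0.003, -0.001]
contact_force: [0.3, -0.5, 5.7]
opening: 0.171
```

Run:
```python
from h import *
rel([(.524,.3215,.127,10.7)])
im=read_camera("wrist")
cv2.imwrite("pics/w5.png",cv2.resize(im[:,:,::-1],(768,576),interpolation=cv2.INTER_CUBIC))
```

```text
t 5.88 pos [0.5267 0.323  0.0314] yaw 10.7 F [ 0.3 -0.5  5.7] op 0.171
[-0.11 -0.4   0.01] [-0.0022  0.0008 -0.0956]
```

View pics/w5.png

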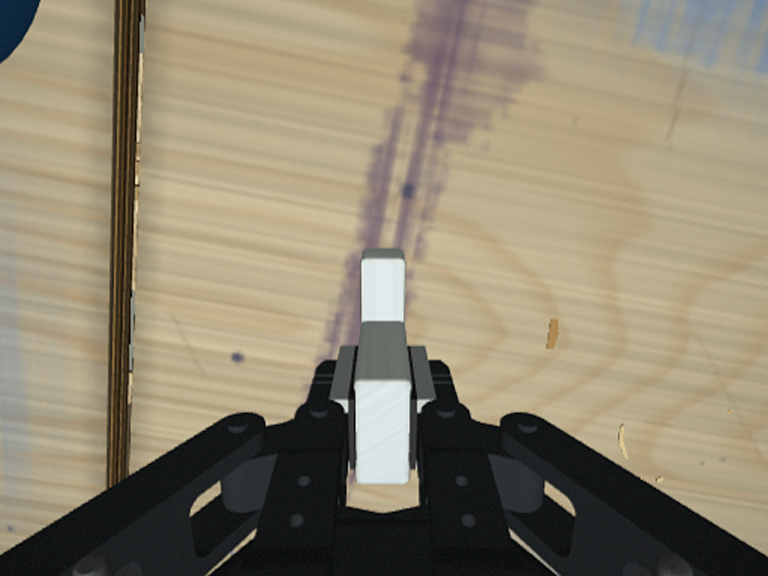

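move_arm(
  plan=[
    [[0,-0.2,0,-0.001,0,-0.025,0.005],[0,-0.4,0,-0.002,0,-0.06,0.005],[0,-0.4,0,-0.002,0,-0.1,0.005],[0,-0.4,0,-0.002,0,-0.1,0.005],[0,-0.4,0,-0.002,0,-0.1,0.005]],
  ],
)

```text
time: 6.55
eef_pos: [0.523, 0.3219, 0.1298]
tcp_rot: [0.996, 0.093, -0.001, -0.001]
contact_force: [0.6, -0.4, -1.7]
opening: 0.173
```

```bash
cat >> h.py <<'E'
JIG=np.array([.535,-.085,np.radians(-7.6)])
def j2w(x,y,J=None):
    J=JIG if J is None else J
    return J[:2]+np.array([[np.cos(J[2]),-np.sin(J[2])],[np.sin(J[2]),np.cos(J[2])]])@[x,y]
E
python3 - <<'E'
from h import *
p=j2w(-.062,.0615);print(p)
rel([(.51,.15,.14,0),(p[0],p[1],.14,-7.6)])
E
```

```text
[ 0.4816784  -0.01584035]
t 6.55 pos [0.523  0.3219 0.1298] yaw 10.7 F [ 0.6 -0.4 -1.7] op 0.173
[-0.07  0.15 10.7 ] [-0.0448  0.1665 -0.0103]
[-0.06  0.16 18.3 ] [-0.1034  0.3242 -0.0104]
```

move_arm(
  plan=[
    [[0,0.1,2,-0.014,0.05,-0.01,0.005],[0,0.1,4.5,-0.028,0.1,-0.01,0.005],[0,0.1,7.5,-0.042,0.15,-0.01,0.005],[0,0.1,11,-0.056,0.2,-0.01,0.005],[0,0.1,14,-0.075,0.25,-0.01,0.005]],
  ],
)

```text
time: 7.18
eef_pos: [0.494, 0.0609, 0.1372]
tcp_rot: [1.0, -0.03, -0.003, -0.001]
contact_force: [1.0, -0.6, -1.6]
opening: 0.184
```

Run:
```python
from h import *
p=j2w(-.062,.0615)
rel([(p[0],p[1],.12,-7.6)])
```

```text
t 7.17 pos [0.494  0.0609 0.1372] yaw -3.39 F [ 1.  -0.6 -1.6] op 0.184
[-0.04  0.31  4.21] [-0.0077  0.0773  0.0172]
```

move_arm(
  plan=[
    [[0,0.2,2,-0.003,0.03,0.006,0.005],[0,0.3,4.2,-0.006,0.06,0.012,0.005],[0,0.3,4.2,-0.0077,0.077,0.017,0.005],[0,0.3,4.2,-0.0077,0.077,0.017,0.005],[0,0.3,4.2,-0.0077,0.077,0.017,0.005]],
  ],
)

```text
time: 7.8
eef_pos: [0.4816, -0.0148, 0.1198]
tcp_rot: [0.998, -0.066, -0.0, -0.001]
contact_force: [-0.1, -0.7, -1.3]
opening: 0.174
```

Run:
```python
from h import *
p=j2w(-.062,.0615)
rel([(p[0],p[1],.06,-7.6)])
st=get_state()
for n in("wrist","top","side"):
    im=read_camera(n)
    np.savez(f"{n}6.npz",im=im,tcp=st["tcp_rot"],pos=st["eef_pos"])
    if n=="side": im=im[140:290,190:390]
    if n=="top": im=im[110:250,200:370]
    cv2.imwrite(f"pics/{n}6.png",cv2.resize(im[:,:,::-1],None,fx=768/im.shape[1],fy=768/im.shape[1],interpolation=cv2.INTER_CUBIC))
```

```text
t 7.8 pos [ 0.4816 -0.0148  0.1198] yaw -7.54 F [-0.1 -0.7 -1.3] op 0.174
[-0.07  0.05  0.06] [0.0002 0.0011 0.0598]
```

View pics/wrist6.png

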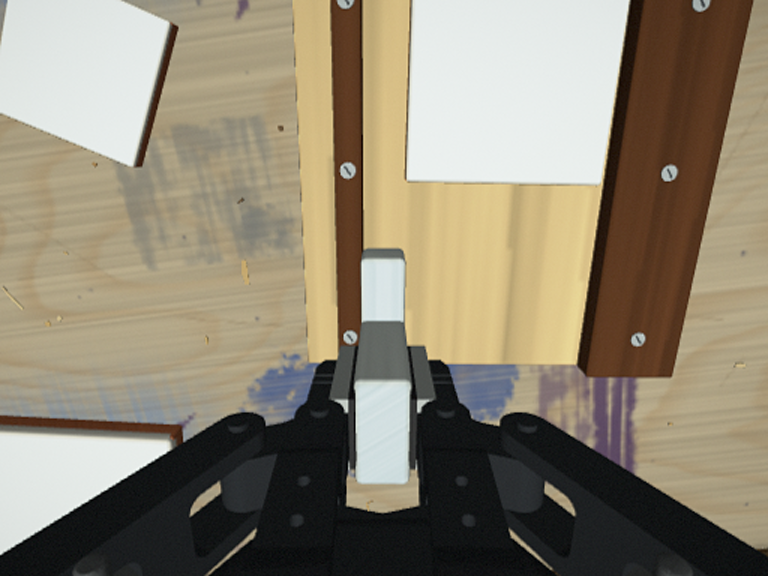

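View pics/side6.png

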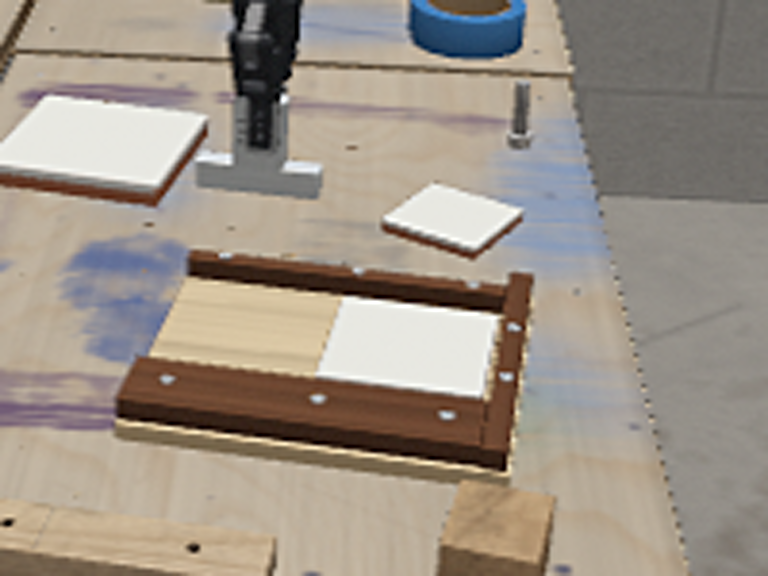

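Run:
```python
from h import *
d=np.load("wrist6.npz"); st={"tcp_rot":d["tcp"],"eef_pos":d["pos"]}
W=lambda u,v:np.array([u,v])/1.5-.17
Ri=R.from_euler("z",-JIG[2])
def q(p,z): return Ri.apply(ray("wrist",W(*p),z,st)[0]-[JIG[0],JIG[1],0])
for n,p,z in (("broad in near",(584,376),.028),("broad in far",(636,2),.028),("broad out near",(672,376),.028),("broad out far",(751,2),.028),("slim out far",(332,2),.028),("slim out mid",(336,200),.028),("slim in far",(362,2),.028),("slim in mid",(363,200),.028),("tile NL",(406,181),.026),("tile NR",(601,184),.026),("tile L far",(412,2),.026),("foot far",(383,249),.1198-.031+.02),("footL",(361.5,260),.1088),("footR",(404.5,260),.1088)):
    print(n,np.round(q(p,z),4))
rel([])
im=d["im"][100:200,210:300,::-1]; cv2.imwrite("pics/w6c.png",cv2.resize(im,None,fx=5,fy=5,interpolation=cv2.INTER_CUBIC))
```

```text
broad in near [-0.1134 -0.0531  0.028 ]
broad in far [ 0.0747 -0.052   0.028 ]
broad out near [-0.1134 -0.1034  0.028 ]
broad out far [ 0.0747 -0.1039  0.028 ]
slim out far [0.0747 0.085  0.028 ]
slim out mid [-0.0138  0.0859  0.028 ]
slim in far [0.0747 0.0715 0.028 ]
slim in mid [-0.0138  0.0721  0.028 ]
tile NL [-0.0045  0.0503  0.026 ]
tile NR [-0.0059 -0.0486  0.026 ]
tile L far [0.0752 0.0488 0.026 ]
foot far [-0.021   0.062   0.1088]
footL [-0.0248  0.0695  0.1088]
footR [-0.0248  0.0546  0.1088]
t 7.95 pos [ 0.482  -0.0148  0.1204] yaw -7.5 F [-0.1  0.4 -0.8] op 0.176
```

View pics/top6.png

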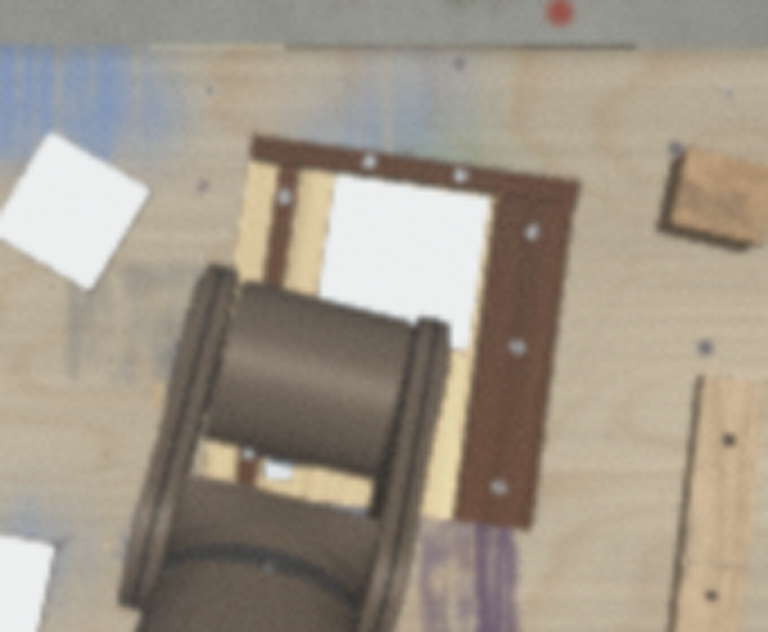

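move_arm(
  plan=[
    [[0,0,0,0,0.0005,0.02,0.005],[0,0,0,0,0.0005,0.045,0.005],[0,0,0,0,0.0005,0.066,0.005],[0,0,0,0,0.0005,0.072,0.005],[0,0,0,0,0.0005,0.074,0.005]],
  ],
)

```text
time: 8.57
eef_pos: [0.4823, -0.0149, 0.0466]
tcp_rot: [0.998, -0.065, 0.0, -0.0]
contact_force: [-0.4, -0.8, -0.5]
opening: 0.175
```

Run:
```python
from h import *
p=j2w(-.062,.0615)
rel([(p[0],p[1],.043,-7.6)])
```

```text
t 8.57 pos [ 0.4823 -0.0149  0.0466] yaw -7.46 F [-0.4 -0.8 -0.5] op 0.175
[-0.05 -0.04  0.14] [-0.0005  0.001   0.0036]
```

move_arm(
  plan=[
    [[0,0,0.1,-0.0005,0.001,0.002,0.005],[0,0,0.1,-0.0005,0.001,0.004,0.005],[0,0,0.1,-0.0005,0.001,0.005,0.005],[0,0,0.1,-0.0005,0.001,0.005,0.005],[0,0,0.1,-0.0005,0.001,0.005,0.005]],
  ],
)

```text
time: 9.2
eef_pos: [0.4823, -0.016, 0.0435]
tcp_rot: [0.998, -0.066, 0.001, -0.0]
contact_force: [-5.5, 1.1, 8.2]
opening: 0.176
```

Run:
```python
from h import *
p=j2w(-.062,.0615)
rel([(p[0],p[1],.043,-7.6)])
st=get_state()
for n in("wrist","side"):
    im=read_camera(n)
    np.savez(f"{n}7.npz",im=im,tcp=st["tcp_rot"],pos=st["eef_pos"])
    if n=="side": im=im[140:290,190:390]
    cv2.imwrite(f"pics/{n}7.png",cv2.resize(im[:,:,::-1],None,fx=768/im.shape[1],fy=768/im.shape[1],interpolation=cv2.INTER_CUBIC))
```

```text
t 9.2 pos [ 0.4823 -0.016   0.0435] yaw -7.55 F [-5.5  1.1  8.2] op 0.176
[-0.04 -0.08  0.05] [-0.0007 -0.0001  0.0005]
```

View pics/wrist7.png

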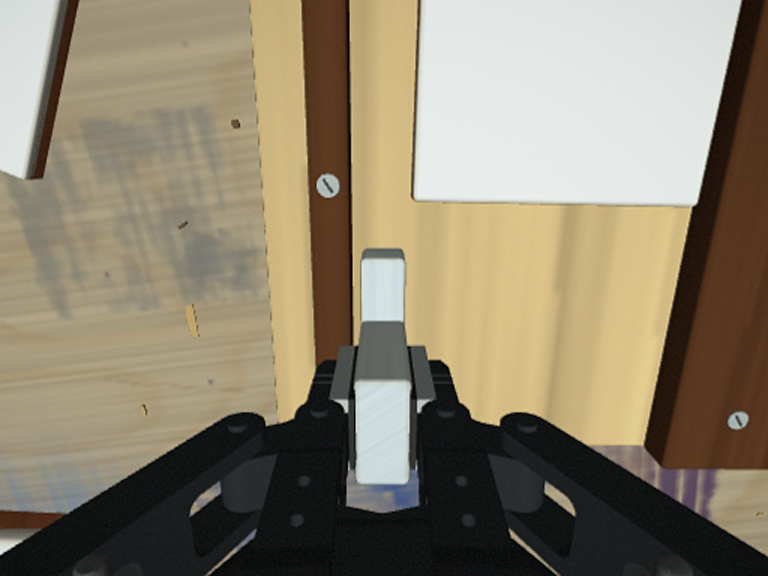

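View pics/side7.png

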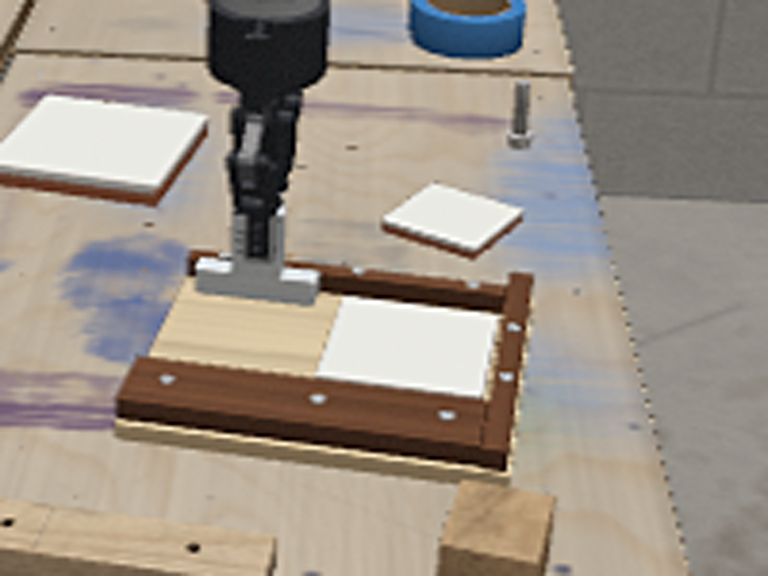

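Foot is down on the board (8 N) and centred: foot at columns 361–405, gap between 352 and 413. Sliding along now.

move_arm(
  plan=[
    [[0,0,0,0.012,0,0,0.005],[0,0,0,0.03,0,0,0.005],[0,0,0,0.048,0,0,0.005],[0,0,0,0.066,0,0,0.005],[0,0,0,0.076,0,0,0.005]],
  ],
)

```text
time: 9.93
eef_pos: [0.559, -0.0263, 0.0439]
tcp_rot: [0.998, -0.066, 0.001, -0.0]
contact_force: [0.5, 0.2, -0.6]
opening: 0.173
```

```bash
cat >> h.py <<'E'
def injig():
    st=get_state(); print("jig xy of tcp",np.round(R.from_euler("z",-JIG[2]).apply(st["eef_pos"]-[JIG[0],JIG[1],0]),4))
    print("F jig",np.round(R.from_euler("z",-JIG[2]).apply(st["contact_force"]),1))
E
python3 - <<'E'
from h import *
p=j2w(.057,.0615)
rel([(p[0],p[1],.043,-7.6)]); injig()
im=read_camera("wrist")
cv2.imwrite("pics/w8.png",cv2.resize(im[:,:,::-1],(768,576),interpolation=cv2.INTER_CUBIC))
E
```

```text
t 9.93 pos [ 0.559  -0.0263  0.0439] yaw -7.56 F [ 0.5  0.2 -0.6] op 0.173
[-0.04 -0.15  0.04] [ 0.041  -0.0001  0.001 ]
jig xy of tcp [0.016  0.0614 0.0439]
F jig [ 0.5  0.2 -0.6]
```

View pics/w8.png

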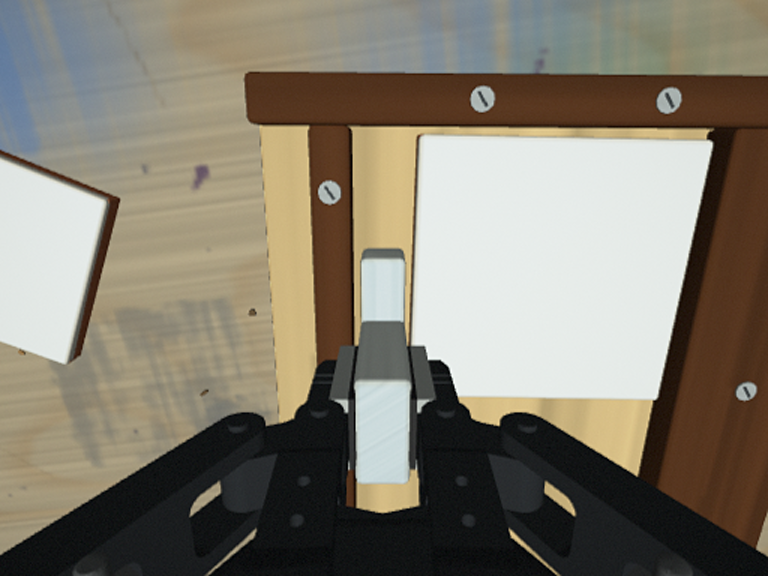

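The spacer is part-way along, clear of rail and tile, with the fence ahead at row ~125. On to the fence.

move_arm(
  plan=[
    [[0,0,0,0.01,0,0.001,0.005],[0,0,0,0.022,0,0.001,0.005],[0,0,0,0.034,0,0.0015,0.005],[0,0,0,0.041,0,0.0015,0.005],[0,0,0,0.043,0,0.0015,0.005]],
  ],
)

```text
time: 10.6
eef_pos: [0.6028, -0.0323, 0.0435]
tcp_rot: [0.998, -0.066, 0.001, -0.0]
contact_force: [-6.4, -0.0, 9.5]
opening: 0.178
```

Run:
```python
from h import *
p=j2w(.057,.055)
rel([(p[0],p[1],.043,-7.6)]); injig()
im=read_camera("wrist")
cv2.imwrite("pics/w9.png",cv2.resize(im[:,:,::-1],(768,576),interpolation=cv2.INTER_CUBIC))
```

```text
t 10.6 pos [ 0.6028 -0.0323  0.0435] yaw -7.56 F [-6.4 -0.   9.5] op 0.178
[-0.02 -0.15  0.04] [-0.0032  0.0062  0.0005]
jig xy of tcp [0.0602 0.0612 0.0435]
F jig [-6.4 -0.9  9.5]
```

View pics/w9.png

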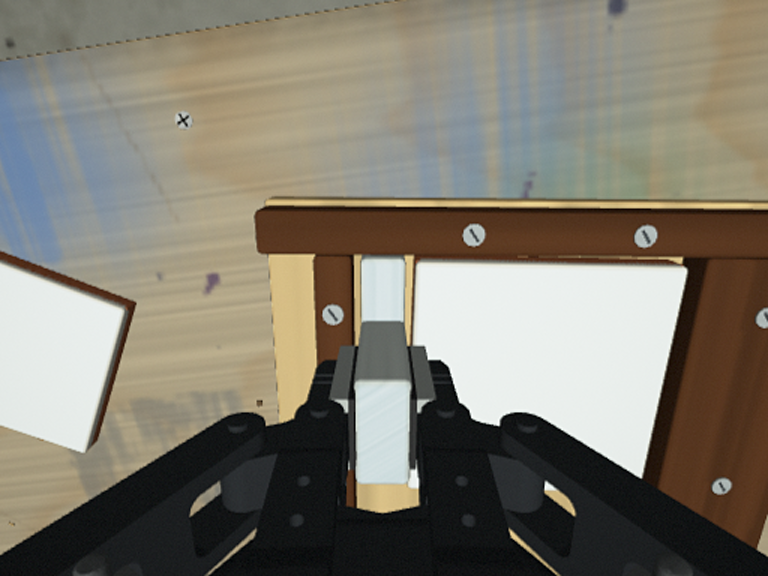

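The foot meets the fence at row ~255, and the force along jig x is -6 N. Now pushing sideways (tool +y, towards the broad rail).

move_arm(
  plan=[
    [[0,0,0,-0.001,0.002,0,0.005],[0,0,0,-0.001,0.004,0,0.005],[0,0,0,-0.001,0.0055,0,0.005],[0,0,0,-0.001,0.007,0,0.005],[0,0,0,-0.001,0.008,0,0.005]],
  ],
  force=100,
)

```text
time: 11.28
eef_pos: [0.6008, -0.04, 0.0435]
tcp_rot: [0.998, -0.066, 0.002, -0.0]
contact_force: [0.8, 2.4, 0.7]
opening: 0.176
```

Run:
```python
from h import *
rel([]); injig()
im=read_camera("wrist")
cv2.imwrite("pics/w10.png",cv2.resize(im[:,:,::-1],(768,576),interpolation=cv2.INTER_CUBIC))
```

```text
t 11.28 pos [ 0.6008 -0.04    0.0435] yaw -7.56 F [0.8 2.4 0.7] op 0.176
jig xy of tcp [0.0593 0.0533 0.0435]
F jig [0.4 2.5 0.7]
```

View pics/w10.png

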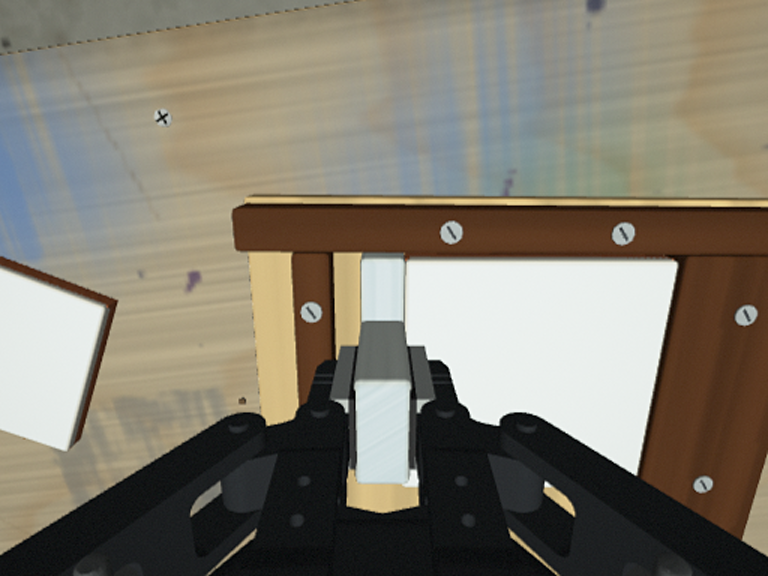

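move_arm(
  plan=[
    [[0,0,0,0,0.001,0.0005,0.005],[0,0,0,0,0.002,0.0005,0.005],[0,0,0,0,0.003,0.001,0.005],[0,0,0,0,0.004,0.001,0.005],[0,0,0,0,0.004,0.001,0.005]],
  ],
)

```text
time: 11.95
eef_pos: [0.6012, -0.0411, 0.0436]
tcp_rot: [0.998, -0.067, 0.002, -0.003]
contact_force: [1.0, 11.3, 6.4]
opening: 0.173
```

Run:
```python
from h import *
rel([]); injig()
```

```text
t 11.95 pos [ 0.6012 -0.0411  0.0436] yaw -7.73 F [ 1.  11.3  6.4] op 0.173
jig xy of tcp [0.0598 0.0523 0.0436]
F jig [-0.5 11.3  6.4]
```

move_arm(
  plan=[
    [[0,0,0,0,0.004,0.001,0.005],[0,0,0,0,0.005,0.001,0.005],[0,0,0,0,0.006,0.001,0.005],[0,0,0,0,0.006,0.001,0.005],[0,0,0,0,0.006,0.001,0.005]],
  ],
)

```text
time: 12.58
eef_pos: [0.6012, -0.0415, 0.0437]
tcp_rot: [0.998, -0.069, 0.003, -0.009]
contact_force: [1.8, 19.0, 7.8]
opening: 0.173
```

Run:
```python
from h import *
rel([]); injig()
st=get_state()
M=R.from_quat(st["tcp_rot"]).as_matrix(); print("tilt deg",np.degrees(np.arccos(-M[2,2])))
for n in("wrist","top","side"):
    im=read_camera(n)
    np.savez(f"{n}11.npz",im=im,tcp=st["tcp_rot"],pos=st["eef_pos"])
    if n=="side": im=im[150:280,200:373]
    if n=="top": im=im[110:250,200:370]
    cv2.imwrite(f"pics/{n}11.png",cv2.resize(im[:,:,::-1],None,fx=768/im.shape[1],fy=768/im.shape[1],interpolation=cv2.INTER_CUBIC))
rel([]);injig()
```

```text
t 12.57 pos [ 0.6012 -0.0415  0.0437] yaw -7.92 F [ 1.8 19.   7.8] op 0.173
jig xy of tcp [0.0598 0.0519 0.0437]
F jig [-0.7 19.   7.8]
tilt deg 1.0390883667913586
t 12.72 pos [ 0.6012 -0.0415  0.0437] yaw -7.91 F [ 1.9 18.3  8.6] op 0.172
jig xy of tcp [0.0598 0.0519 0.0437]
F jig [-0.5 18.4  8.6]
```

View pics/wrist11.png

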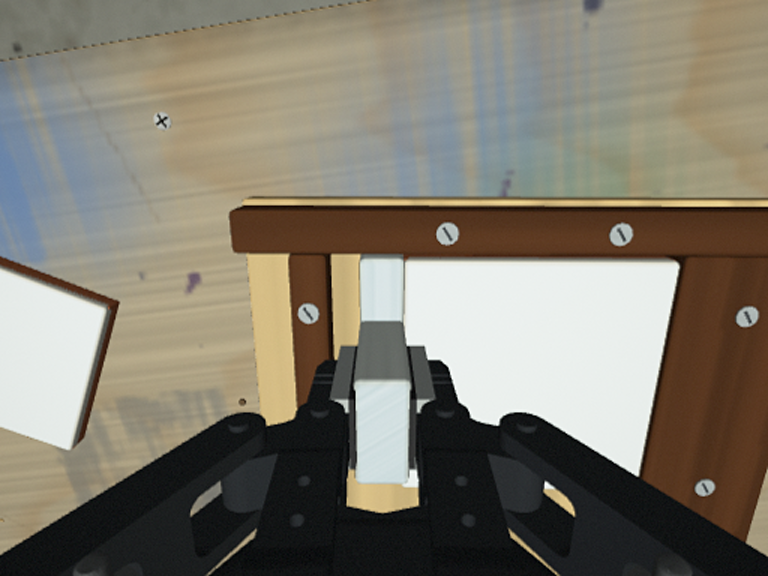

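View pics/side11.png

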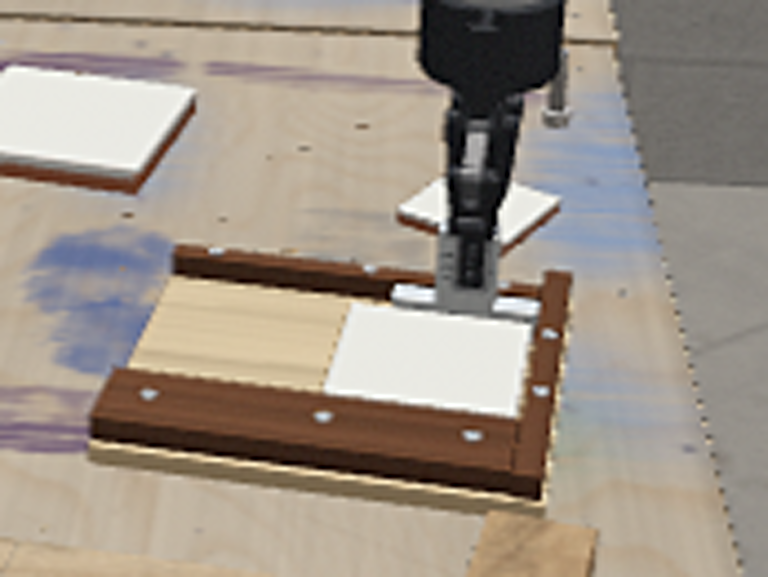

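View pics/top11.png

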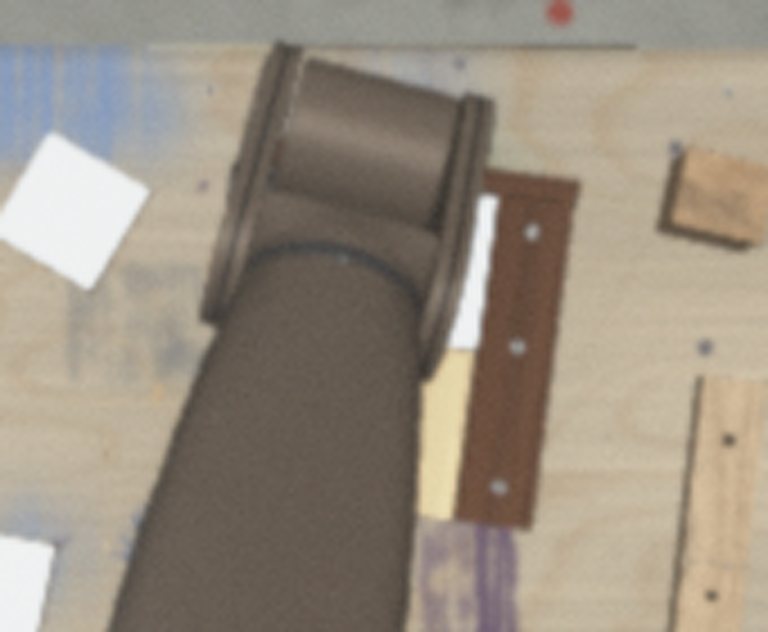

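Run:
```python
import numpy as np,cv2
im=np.load("wrist11.npz")["im"][160:330,410:475,::-1]; a=cv2.resize(im,None,fx=3.4,fy=3.4,interpolation=cv2.INTER_CUBIC)
im=np.load("top11.npz")["im"][145:230,285:330,::-1]; b=cv2.resize(im,(int(45*6.8),578),interpolation=cv2.INTER_CUBIC)
cv2.imwrite("pics/c12.png",np.hstack([a[:578],b]))
```

```text
(no output)
```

View pics/c12.png

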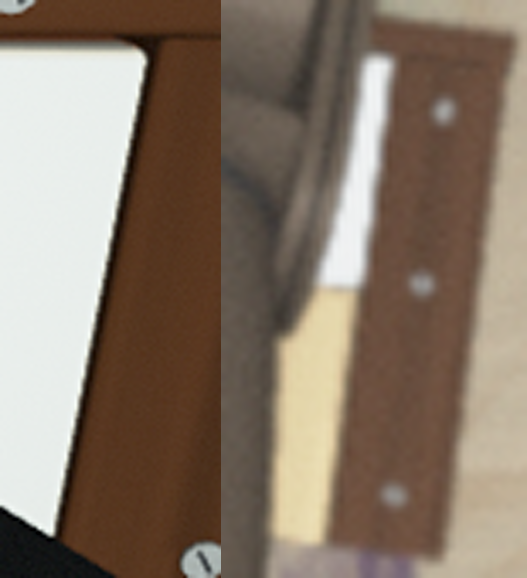

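The tile lies flush along the whole visible edge of the rail: no board shows between them, and the dark line is even. Push holds at about 18 N. Handing in.

```bash
python3 -c "
from plant import *
print(ticket.sign_off())
s=get_state();print(s['time'],s['contact_force'],s['opening'])"
```

```text
the job is handed in; nothing more can be done
None
the job is handed in; nothing more can be done
```

The job is handed in, at about 12.7 s on the robot's clock. I gripped the spacer by its upright grip and set its foot on the board at the near end of the wide gap on the left. Then I slid it along to the back fence and pushed it sideways until the tile sat against the broad rail. No verdict was reported, and the state after hand-in could not be read.

**Last checks:**
- **Push:** a steady 18 N sideways towards the broad rail, with about 8 N upward from the board.
- **Spacer:** still gripped (opening 0.17, grip set to 100 N). Judged by the tool, it is about 1° off upright, with the foot down at the height where it first touched the board. By my fitted jig pose it is at x ≈ 60 mm. That is about 3 mm past the 57 mm at which the foot should touch the fence, so that pose is off by a few millimetres.
- **Tile:** it looks flush along the broad rail in the wrist and top close-ups, with no board showing between them. I judged this from the pictures rather than measuring the angle.
- **Block, strip and bolt:** the arm did not go near them. In the last pictures the block and strip are where they were. The bolt is partly hidden behind the gripper.

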